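Raise the hold-down arm and push the hammered bowl to the stop

TASK

The counterweighted hold-down arm is resting on the upturned hammered bowl. Push the arm up by its cross handle, past its balance point, until it tips over and stays up on its own, without gripping or forcing it. Then push the bowl, without lifting it, along the board until it rests against the raised wooden rail, and leave the arm up and the other things on the bench where they are.

Things in the scene. Friction and masses are not known exactly. Their poses are not given: they have to be found in the camera images.
- board: Brown wooden board, 320 (x) x 360 (y) x 18 mm, fixed flat on the bench, turned about the vertical. Origin: centre of its underside (its top is 18 mm higher). Its x axis runs from the arm's free end (-x, the robot's left) to the hinge (+x, its right); +y points away from the robot, z up. A steel yoke stands on it at x = +95 mm, y = 0: two cheeks 64 mm wide over all, 118 mm high above the bench, and carries the arm.
- hinge (a point): The hinge of the hold-down arm, a steel bar 22 mm wide, 14 mm thick, 230 mm long. The point is the middle of the hinge axis, 100 mm above the bench, parallel to the board's y, at board x = +95 mm. The bar runs along this point's own -x axis (at rest level, to the robot's left) to the cross handle. Under it, 125 mm from the hinge, a rubber pad 28 mm across reaches 27 mm below the bar's centre line.
- handle (a point): Centre of the cross handle: round steel bar 12 mm in diameter, 110 mm long, along the board's y axis, at the arm's free end, 230 mm from the hinge axis. At the start 100 mm above the bench with 70 mm of free room beneath. It moves on a circle about the hinge, up and then over towards the hinge; about 1.5 N upward raises it.
- hold_down (a joint): Rise of the arm in rad: about 0 when it rests level on the bowl, growing as the handle goes up. Balance at about 0.8: beyond that the round counterweight (48 mm across, 30 mm behind and 60 mm above the hinge) tips it over by itself, gently damped, within about 2 s, to its raised stop at 1.83, where it leans about 15 degrees beyond upright.
- bowl: Hammered metal bowl lying upside down on the board, under the arm's pad: a dome 120 mm in diameter and 54.5 mm high, about 0.3 kg, loose. Origin: centre of its rim circle, on the board's top. Its wall is steep in the lowest 20 mm and it slides when pushed low down with some 2 to 8 N.
- rail: Stop rail: pale wooden bar 150 (board x) x 18 (board y) x 28 mm high, fixed on the board either beyond the bowl or on its near side: at board x = -30 mm, y = +145 or -145 mm. Origin: centre of its underside, on the board's top; axes as the board's. When the bowl touches it, the bowl's centre is 69 mm from the rail's middle line.
- strip: Flat brass strip 150 x 18 mm and only 3 mm high, fixed on the board in the mirror place on the other side of the bowl; not a stop, not needed.
- hammer: Bystander: hammer, 240 mm long, lying on the bench to the right of the board. Leave alone.
- jar: Bystander: small amber jar with a lid, 48 mm across and 60 mm high, standing on the board's far right corner, beside the yoke. Leave alone. Origin: centre of its underside.
- cup: Bystander: terracotta cup, 72 mm across and 85 mm high, standing on the bench to the right of the board. Leave alone. Origin: centre of its underside.
There are look-alikes about, which are no part of the job. What is shaped like the bowl but red is not meant.

How it is judged:
On the way, in this order (a step that is already met when the one before it is completed fails the run):
1. the arm stands raised on its own, untouched, with the bowl still in its place (value of joint hold_down above 1.7 rad and contact force between the fingers and hold_down below 0.1 N and distance of bowl from where it was at the start of the episode below 0.03 m), for 0.3 s.
2. the bowl has been pushed against the rail (y of bowl in the frame of rail between -0.075 and 0.075 m), for 0.2 s.
At the end, for the whole second after the job is handed in: The arm stands raised by itself (joint above 1.7 rad); the bowl lies flat and still on the board against the rail (gap at most 6 mm, its centre within 60 mm of the rail's middle lengthwise); jar, cup and hammer within 30 mm of where they were (all of step 2 and value of joint hold_down above 1.7 rad and x of bowl in the frame of rail between -0.06 and 0.06 m and z of bowl in the frame of rail between -0.004 and 0.005 m and angle between bowl's own z axis and vertical below 0.1 rad and linear speed of bowl below 0.01 m/s and distance of each of jar, cup, hammer from where it was at the start of the episode below 0.03 m); the robot touches nothing.
It fails at once if the bowl is lifted off the board or tipped (z of bowl in the frame of board above 0.028 m or angle between bowl's own z axis and vertical above 0.3 rad).
It fails at once if the arm is gripped or forced (more than 35 N between fingers and arm) (contact force between the fingers and hold_down above 35 N).
It fails at once if jar, cup or hammer is disturbed (distance of any of jar, cup, hammer from where it was at the start of the episode above 0.03 m).
It also fails if it takes over 53 s, if anything falls off the work surface, if the arm or the gripper's body presses on something with over 40 N, if the wrist force passes 120 N, or if a joint passes its speed limit or range.

ROBOT

A 6-joint arm with a two-finger parallel gripper is mounted at the origin on the work surface. World frame = base frame: x ahead of the robot, y to its left, z up, the work surface at z = 0. Lengths are in m, angles in rad, forces in N, time in s.
With the tool pointing down it reaches from about 0.25 to 0.775 m from the base axis. Payload 4 kg.
Tool frame: the origin (TCP) lies at the very end of the fingers, on their centre line; the grasp point (between the pads) lies tcp_to_grasp behind it (tcp_to_grasp is the distance from the TCP to the grasp point, in m); z points along the fingers, y is the direction in which the jaws open and shut (so a half turn about z gives the same grasp; the last joint's range is limited). The gripper opens to 94 mm and grips with 3 to 60 N. Pads are 16 mm wide; open, the fingers measure 119 mm over their backs; the gripper's body (75 mm by 177 mm) begins 78 mm behind the grasp point.
Start: joints at [1.189, 0.087, 1.371, -0, 1.684, -0.103], TCP at [0.151, 0.529, 0.206] pointing down, gripper open.
Joint ranges: [-3.1, 3.1], [-0.76, 2.03], [0.27, 2.55], [-1.08, 4.22], [0.17, 2.65], [-2.57, 2.57]. Speed limits (rad/s): [2.79, 2.79, 3.14, 3.14, 3.14, 3.14].

INTERFACE

Orientations are given as [roll, pitch, yaw] about the fixed x, y, z axes, in that order (R = Rz(yaw) Ry(pitch) Rx(roll)).
In Python, from bench import * gives the robot as it stands.
- The arm moves only by the tool play_rows, never from a script. Its argument "rows" is a list of rows, each a list of 3 entries, a list of its own where there are three numbers: the finger opening in cm, from 0 to 9.4, then the shift along the world's x, y, z in cm, then the turn, a rotation vector about the world's x, y, z in rad. A call has 1 to 8 rows; each row is the pose to reach, as a shift and turn from the pose commanded when the call began; what a row does not reach only later rows make up. A row lasts 1/12 s, in which the tool goes at most 41.7 mm and 7.16 degrees, less where a joint would pass 70% of its speed; a pose out of reach is approached as far as the arm can. A call with a gripper value outside its range is refused whole. The fingers move at their own pace and stop on an object; the grip force is fixed at half the most. Time passes only in rows, so rows that repeat a pose let the fingers close. It gives the time, the measured TCP pose, the force and the opening at its end, in the units of the state.
- get_obs(): the state, without advancing time (a new reading comes with each control period).
- snapshot(name): name is "scene" or "top" or "wrist"; returns a dict with "pixels" (400x640x3 uint8, red, green, blue), "fx", "fy", "cx", "cy" (pixels), "rvec" (rotation vector, rad) and "tvec" (3), from world to camera coordinates, as OpenCV has them. Camera axes: x right, y down, z forward; pixel columns grow to the right and rows downward; lengths in m; the calibration is good to about 2 mm. A picture is of the moment at which its call begins. There is no depth.
- close_job(): hands the job in, once; it reports no verdict.
Trained networks look in the newest picture that a camera, given by its name, has taken for a name from the list of things; names that differ only in an ending like _2 or _b are one class to them, and where a whole thing is asked for, a point or a joint stands for the part that bears it (a point fixed in the world has none). Each returns a list of dicts, best first, with "confidence" (0 to 1); they miss things now and then, are a little off and sometimes report something else, mostly with a low value. They report only what shows in the picture. A call takes as long as a camera call. They do not tell look-alikes from the thing itself.
- silhouettes(camera, label): "mask" (400x640 bool, what is visible of it) and "point" ([row, column] in pixels, amid what is visible of it).
The state is a dict: "time": time; "joint_positions": joint angles; "qvel": joint speeds; "joint_torque": joint torques, N m; "tool_pos": TCP position; "ee_rot": TCP orientation; "wrist_force": force on the tool from outside, world axes, zero at the start; "wrist_torque": the same for the moment, N m; "width": finger opening in m.
Only numpy, scipy, OpenCV 4.12 (cv2) and the standard library are available. Lean on these libraries where they do the work, as an engineer would, in place of code of your own. Each camera call takes 0.05 s, during which the arm holds its last target. There are 200 camera calls.

## Working session

There is one attempt and no reset: what is moved stays moved. The work goes in short steps, Python scripts to look and compute and a tool call to move; the robot and the scene stay as the last step left them, time stands still between calls to the robot, and variables do not carry over. Pictures are saved under pics/ and viewed, about 8 in all and at most 12, crops included, and the job is handed in when it is done.

Besides the shell and the picture viewer there is one more tool, called after "Request:" as name([rows], argument=value, ...), one row to a line, values as JSON. play_rows: Moves the arm, as the interface text tells. Its arguments: {"type":"object","properties":{"rows":{"type":"array"}},"required":["rows"]}

```bash
mkdir -p pics
cat > h.py <<'E'
from bench import *
import numpy as np, cv2
def ray(s,p):
    R=cv2.Rodrigues(np.array(s["rvec"],float))[0];t=np.array(s["tvec"],float)
    d=R.T@np.array([(p[1]-s["cx"])/s["fx"],(p[0]-s["cy"])/s["fy"],1.]);return -R.T@t,d
def at(s,p,z):
    c,d=ray(s,p);return c+d*(z-c[2])/d[2]
def proj(s,X):
    K=np.array([[s["fx"],0,s["cx"]],[0,s["fy"],s["cy"]],[0,0,1.]])
    return cv2.projectPoints(np.array(X,float).reshape(-1,3),np.array(s["rvec"],float),np.array(s["tvec"],float),K,None)[0].reshape(-1,2)
def save(s,n):cv2.imwrite(f"pics/{n}.png",s["pixels"][:,:,::-1])
E
python3 - <<'E'
from h import *
for c in("scene","top"):
    s=snapshot(c);save(s,c+"1")
    for l,z in(("board",.018),("bowl",.04),("rail",.046),("strip",.021),("handle",.1),("jar",.06),("cup",.085),("hammer",.02)):
        for d in silhouettes(c,l)[:3]:
            print(c,l,round(d["confidence"],2),np.round(d["point"]),d["mask"].sum(),at(s,d["point"],z).round(3))
E
```

```text
scene board 0.66 [239. 312.] 14092 [ 0.58  -0.052  0.018]
scene bowl 0.91 [217. 322.] 1056 [0.574 0.003 0.04 ]
scene bowl 0.91 [182. 443.] 1308 [0.795 0.264 0.04 ]
scene bowl 0.84 [130. 303.] 1017 [0.367 0.256 0.04 ]
scene rail 0.58 [228. 376.] 437 [0.703 0.036 0.046]
scene strip 0.56 [202. 263.] 278 [ 0.412 -0.021  0.021]
scene strip 0.22 [237. 312.] 14121 [ 0.576 -0.048  0.021]
scene handle 0.92 [217. 309.] 1479 [ 0.571 -0.049  0.1  ]
scene jar 0.58 [278. 359.] 569 [ 0.728 -0.107  0.06 ]
scene jar 0.26 [218. 312.] 1353 [ 0.562 -0.023  0.06 ]
scene cup 0.72 [313. 303.] 1321 [ 0.67  -0.241  0.085]
scene cup 0.23 [219. 312.] 1392 [ 0.572 -0.041  0.085]
scene hammer 0.63 [298. 234.] 1700 [ 0.51  -0.267  0.02 ]
top board 0.67 [215. 330.] 15764 [ 0.566 -0.032  0.018]
top bowl 0.8 [127. 207.] 1589 [0.787 0.284 0.04 ]
top bowl 0.74 [224. 314.] 1262 [0.542 0.007 0.04 ]
top bowl 0.71 [304. 200.] 2004 [0.349 0.275 0.04 ]
top rail 0.74 [163. 300.] 534 [0.692 0.044 0.046]
top strip 0.72 [275. 328.] 439 [ 0.419 -0.029  0.021]
top strip 0.38 [208. 334.] 1795 [ 0.585 -0.041  0.021]
top handle 0.95 [206. 335.] 1900 [ 0.577 -0.042  0.1  ]
top jar 0.72 [152. 362.] 365 [ 0.719 -0.108  0.06 ]
top cup 0.63 [173. 418.] 839 [ 0.66  -0.238  0.085]
top cup 0.27 [154. 359.] 379 [ 0.707 -0.099  0.085]
top hammer 0.71 [244. 430.] 1261 [ 0.496 -0.279  0.02 ]
```

View pics/scene1.png

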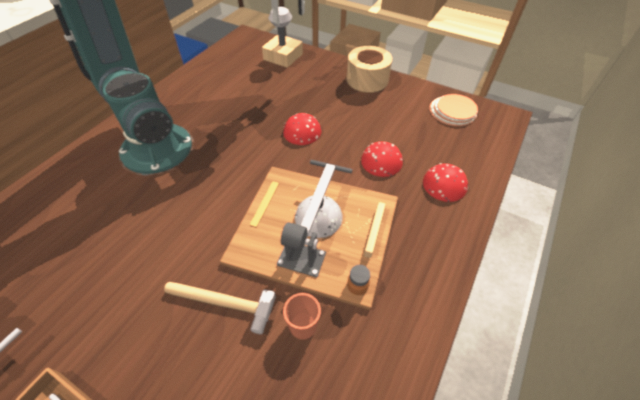

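View pics/top1.png

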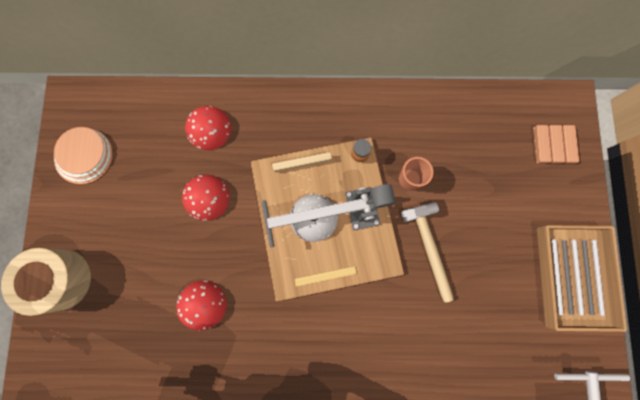

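Run:
```python
from h import *
s=snapshot("top")
m=[d for d in silhouettes("top","board")][0]["mask"]
c=cv2.findContours(m.astype(np.uint8),cv2.RETR_EXTERNAL,cv2.CHAIN_APPROX_NONE)[0]
c=np.vstack(c).reshape(-1,2)
def rect(mask,z):
    c=np.vstack(cv2.findContours(mask.astype(np.uint8),0,1)[0]).reshape(-1,2)
    P=np.array([at(s,(p[1],p[0]),z)[:2] for p in c],np.float32)
    return cv2.minAreaRect(P)
print("board",rect(m,.018))
for l,z in(("rail",.046),("strip",.021)): print(l,rect(silhouettes("top",l)[0]["mask"],z))
# yaw guess: board x-axis (to hinge)
(cx,cy),(a,b),ang=rect(m,.018)
P=cv2.boxPoints(((cx,cy),(a,b),ang));print(P.round(3))
h=silhouettes("top","handle")[0]["mask"]
for p in((205,264),(244,271),(222,268)):print("handle",at(s,p,.1).round(3),)
im=cv2.resize(s["pixels"][120:320,230:430,::-1],(800,800),interpolation=cv2.INTER_CUBIC)
cv2.imwrite("pics/crop.png",cv2.resize(im,(600,600)))
```

```text
board ((0.5633605122566223, -0.030850008130073547), (0.3610461950302124, 0.34167465567588806), 12.791597366333008)
rail ((0.6955600380897522, 0.03809083253145218), (0.024794261902570724, 0.14742141962051392), 11.525945663452148)
strip ((0.41539162397384644, -0.022081613540649414), (0.02159200794994831, 0.1487448513507843), 11.722004890441895)
[[ 0.349  0.096]
 [ 0.425 -0.237]
 [ 0.777 -0.157]
 [ 0.702  0.176]]
handle [0.577 0.122 0.1  ]
handle [0.488 0.103 0.1  ]
handle [0.538 0.112 0.1  ]
```

View pics/crop.png

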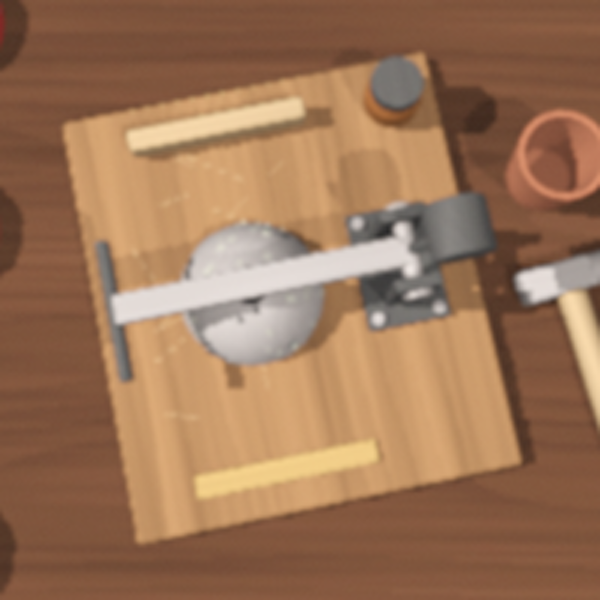

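Silver bowl at top (224,314) is the one meant; the three red domes at (127,207), (197,206) and (304,200) are look-alikes. The rail (pale, casting a shadow) is on the far side at (163,300), and the flat brass strip is near at (275,328). The rail, strip and handle fix the board at about (0.561, -0.022), turned so its y axis is 11.7° from world x. That puts the handle at about (0.534, 0.110).

Run:
```python
from h import *
from scipy.spatial.transform import Rotation as Ro
o=get_obs();print(o)
try: print(tcp_to_grasp)
except Exception as e: print(e)
R0=Ro.from_euler("xyz",o["ee_rot"]);print(R0.as_matrix().round(3))
a=np.radians(11.7);by=np.array([np.cos(a),np.sin(a),0]);bx=np.array([np.sin(a),-np.cos(a),0])
for t in(35,45):
  th=np.radians(t);z=bx*np.sin(th)+np.array([0,0,-np.cos(th)])
  for sg in(1,-1):
    y=sg*by;T=Ro.from_matrix(np.c_[np.cross(y,z),y,z]);print(t,sg,(T*R0.inv()).as_rotvec().round(3))
```

```text
{'time': 1.15, 'joint_positions': array([ 1.18892325e+00,  8.71816700e-02,  1.37069909e+00,  2.04913360e-05,
        1.68358952e+00, -1.03097325e-01]), 'qvel': array([ 0.00059551, -0.00090001, -0.00051327,  0.00148684,  0.00143254,
        0.0006993 ]), 'joint_torque': array([-4.62338357e-04, -3.40042269e+01, -3.02601349e+01,  7.18478230e-02,
        2.33824173e-02,  4.75354659e-05]), 'tool_pos': array([0.15135284, 0.52878803, 0.20551637]), 'ee_rot': array([ 3.14146884e+00, -7.65877034e-06,  2.86281921e+00]), 'wrist_force': array([-0.58986731,  0.2787754 , -0.47133548]), 'wrist_torque': array([ 0.04471539,  0.03554582, -0.01015659]), 'width': 0.09391797933730084}
0.0188
[[-0.961  0.275  0.   ]
 [ 0.275  0.961  0.   ]
 [ 0.     0.    -1.   ]]
35 1 [-0.47  -0.436 -1.052]
35 -1 [-0.496  0.534  1.979]
45 1 [-0.604 -0.56  -1.029]
45 -1 [-0.636  0.685  1.93 ]
```

Request:
play_rows([
  [0,[31,-31,7],[-0.604,-0.56,-1.029]],
  [0,[31,-31,7],[-0.604,-0.56,-1.029]],
  [0,[31,-31,7],[-0.604,-0.56,-1.029]],
  [0,[31,-31,7],[-0.604,-0.56,-1.029]],
  [0,[31,-31,7],[-0.604,-0.56,-1.029]],
  [0,[31,-31,7],[-0.604,-0.56,-1.029]],
  [0,[31,-31,7],[-0.604,-0.56,-1.029]],
  [0,[31,-31,7],[-0.604,-0.56,-1.029]],
])

```text
time: 1.82
tool_pos: [0.385, 0.295, 0.259]
ee_rot: [-3.047, 0.605, 2.082]
wrist_force: [0.7, 0.6, -0.5]
width: 0.0438
```

```bash
cat > st.py <<'E'
from h import *
from scipy.spatial.transform import Rotation as Ro
import sys
def st(tilt=45,tgt=None):
    o=get_obs();R0=Ro.from_euler("xyz",o["ee_rot"])
    a=np.radians(11.7);by=np.array([np.cos(a),np.sin(a),0]);bx=np.array([np.sin(a),-np.cos(a),0])
    th=np.radians(tilt);z=bx*np.sin(th)+np.array([0,0,-np.cos(th)])
    T=Ro.from_matrix(np.c_[np.cross(by,z),by,z])
    print("t",round(o["time"],2),"pos",o["tool_pos"].round(4),"q",o["joint_positions"].round(2),"F",o["wrist_force"].round(1),"w",round(o["width"],3),"turn",(T*R0.inv()).as_rotvec().round(3))
    if tgt is not None: print("shift cm",((np.array(tgt)-o["tool_pos"])*100).round(2))
if __name__=="__main__": st(float(sys.argv[1]),[float(v) for v in sys.argv[2:5]] or None)
E
python3 st.py 45 0.46 0.22 0.25
```

```text
t 1.82 pos [0.385 0.295 0.259] q [ 0.89  0.15  1.32 -0.56  1.96  0.27] F [ 0.7  0.6 -0.5] w 0.044 turn [-0.144 -0.132 -0.245]
shift cm [ 7.5 -7.5 -0.9]
```

Request:
play_rows([
  [0,[7.5,-7.5,-0.9],[-0.144,-0.132,-0.245]],
  [0,[7.5,-7.5,-0.9],[-0.144,-0.132,-0.245]],
  [0,[7.5,-7.5,-0.9],[-0.144,-0.132,-0.245]],
  [0,[9.5,-11.5,-8],[-0.144,-0.132,-0.245]],
  [0,[10.3,-12.5,-13],[-0.144,-0.132,-0.245]],
  [0,[10.3,-12.5,-13],[-0.144,-0.132,-0.245]],
  [0,[10.3,-12.5,-13],[-0.144,-0.132,-0.245]],
  [0,[10.3,-12.5,-13],[-0.144,-0.132,-0.245]],
])

```text
time: 2.48
tool_pos: [0.4856, 0.169, 0.1251]
ee_rot: [-3.127, 0.786, 1.787]
wrist_force: [-1.1, -1.0, 0.2]
width: 0.0005
```

```bash
python3 st.py 45 0.501 0.106 0.069
python3 - <<'E'
from h import *
out=[]
o=get_obs()
for c in("scene","top"):
    s=snapshot(c);im=s["pixels"][:,:,::-1].copy()
    # predicted handle ends and tcp
    a=np.radians(11.7);by=np.array([np.cos(a),np.sin(a),0]);H=np.array([.534,.110,.1])
    P=proj(s,[H+.055*by,H-.055*by,o["tool_pos"]])
    print(c,P.round(1))
    x,y=P.mean(0).astype(int);w=60
    cr=cv2.resize(im[y-w:y+w,x-w:x+w],(400,400),interpolation=cv2.INTER_CUBIC)
    for p in P: cv2.circle(cr,tuple(int(v) for v in ((p-[x-w,y-w])*400/120)),3,(255,0,255),-1)
    out.append(cr)
cv2.imwrite("pics/pre.png",np.hstack(out))
E
```

```text
t 2.48 pos [0.4856 0.169  0.1251] q [ 0.66  0.3   1.49 -0.69  1.73  0.48] F [-1.1 -1.   0.2] w 0.0 turn [ 0.003 -0.01  -0.001]
shift cm [ 1.54 -6.3  -5.61]
scene [[350.2 171.8]
 [308.4 161.8]
 [324.  138.8]]
top [[264.7 200.5]
 [272.9 247.6]
 [239.6 244.2]]
```

View pics/pre.png

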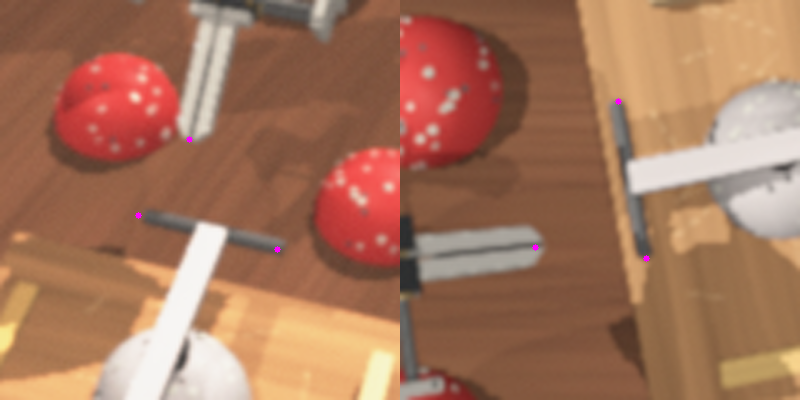

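Request:
play_rows([
  [0,[0.5,-2.1,-1.9],[0,0,0]],
  [0,[1.0,-4.2,-3.7],[0,0,0]],
  [0,[1.5,-6.3,-5.6],[0,0,0]],
  [0,[1.5,-6.3,-5.6],[0,0,0]],
  [0,[1.5,-6.3,-5.6],[0,0,0]],
  [0,[1.5,-6.3,-5.6],[0,0,0]],
])

```text
time: 3.08
tool_pos: [0.5037, 0.11, 0.0749]
ee_rot: [3.138, 0.781, 1.777]
wrist_force: [0.1, 0.8, 0.1]
width: 0.0006
```

Request:
play_rows([
  [0,[0.07,-0.35,0.35],[0,0,0]],
  [0,[0.14,-0.7,0.7],[0,0,0]],
  [0,[0.15,-0.7,1.5],[0,0,0]],
  [0,[0.15,-0.75,2.3],[0,0,0]],
  [0,[0.17,-0.85,3.2],[0,0,0]],
  [0,[0.2,-0.95,4.1],[0,0,0]],
  [0,[0.2,-0.95,4.1],[0,0,0]],
])

```text
time: 3.67
tool_pos: [0.5057, 0.1001, 0.1165]
ee_rot: [3.137, 0.781, 1.776]
wrist_force: [-0.1, 2.2, -0.8]
width: 0.0007
```

```bash
python3 st.py 45
python3 - <<'E'
from h import *
out=[]
for c in("scene","top"):
    s=snapshot(c);d=silhouettes(c,"handle");print(c,[(round(x["confidence"],2),x["point"]) for x in d][:2])
    im=s["pixels"][:,:,::-1]
    out.append(cv2.resize(im[100:300,220:420],(400,400),interpolation=cv2.INTER_CUBIC))
cv2.imwrite("pics/lift.png",np.hstack(out))
E
```

```text
t 3.67 pos [0.5057 0.1001 0.1165] q [ 0.55  0.24  1.59 -0.73  1.62  0.42] F [-0.1  2.2 -0.8] w 0.001 turn [-0.005  0.002 -0.005]
scene [(0.85, [216.0, 309.3])]
top [(0.69, [161.6, 299.1]), (0.65, [206.6, 332.4])]
```

View pics/lift.png

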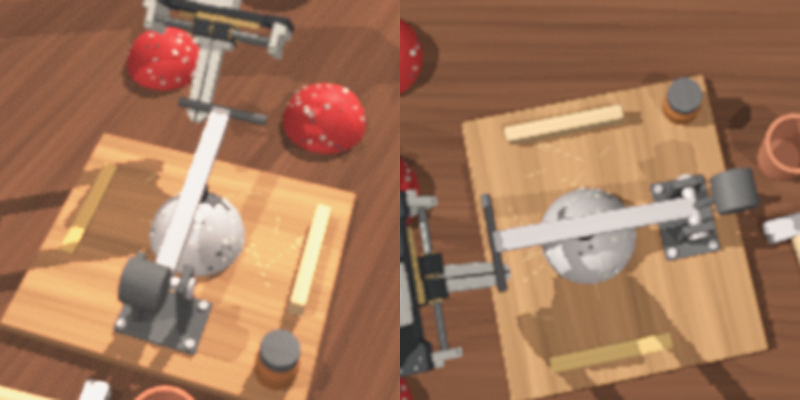

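Request:
play_rows([
  [0,[0.06,-0.31,1.7],[0,0,0]],
  [0,[0.16,-0.75,3.4],[0,0,0]],
  [0,[0.27,-1.3,5.0],[0,0,0]],
  [0,[0.4,-2.0,6.6],[0,0,0]],
  [0,[0.57,-2.8,8.1],[0,0,0]],
  [0,[0.75,-3.7,9.6],[0,0,0]],
  [0,[0.96,-4.7,10.9],[0,0,0]],
  [0,[1.2,-5.8,12.2],[0,0,0]],
])

```text
time: 4.53
tool_pos: [0.5157, 0.0395, 0.2352]
ee_rot: [-3.135, 0.784, 1.782]
wrist_force: [-0.2, 1.0, -0.2]
width: 0.0001
```

Request:
play_rows([
  [0,[0.17,-0.8,0.8],[0,0,0]],
  [0,[0.35,-1.6,1.6],[0,0,0]],
  [0,[0.53,-2.5,2.3],[0,0,0]],
  [0,[0.7,-3.4,3.0],[0,0,0]],
  [0,[0.7,-3.4,3.0],[0,0,0]],
  [0,[0.7,-3.4,3.0],[0,0,0]],
  [0,[0.7,-3.4,3.0],[0,0,0]],
  [0,[0.7,-3.4,3.0],[0,0,0]],
])

```text
time: 5.2
tool_pos: [0.5229, 0.0068, 0.2643]
ee_rot: [-3.135, 0.783, 1.783]
wrist_force: [-0.8, -0.7, -0.5]
width: 0.0004
```

```bash
python3 st.py 45
python3 - <<'E'
from h import *
out=[]
for c in("scene","top"):
    s=snapshot(c);d=silhouettes(c,"handle");print(c,[(round(x["confidence"],2),x["point"]) for x in d][:2])
    im=s["pixels"][:,:,::-1]
    out.append(cv2.resize(im[100:300,220:420],(400,400),interpolation=cv2.INTER_CUBIC))
cv2.imwrite("pics/lift2.png",np.hstack(out))
E
```

```text
t 5.2 pos [0.5229 0.0068 0.2643] q [ 0.38  0.07  1.48 -0.78  1.71  0.1 ] F [-0.8 -0.7 -0.5] w 0.0 turn [-0.002 -0.005 -0.004]
scene [(0.91, [206.5, 300.0])]
top [(0.78, [196.0, 370.6])]
```

View pics/lift2.png

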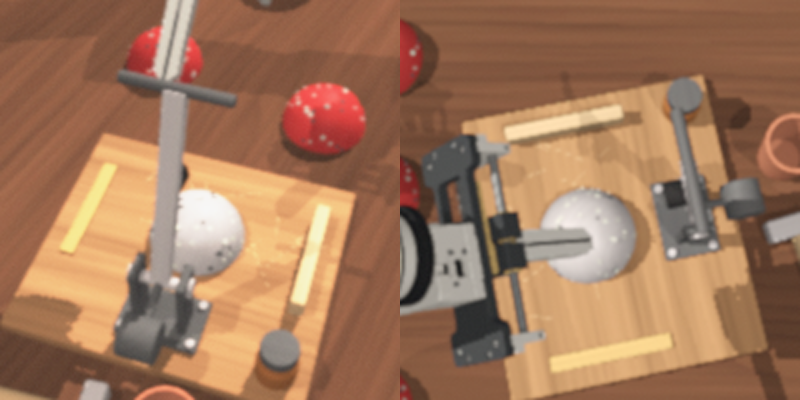

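```bash
cat > st2.py <<'E'
from st import *
def st2(x,y,z,o=None):  # board coordinates m, tool down, jaws along board x
    o=get_obs();R0=Ro.from_euler("xyz",o["ee_rot"]);a=np.radians(11.7)
    by=np.array([np.cos(a),np.sin(a),0]);bx=np.array([np.sin(a),-np.cos(a),0]);zz=np.array([0,0,-1.])
    T=Ro.from_matrix(np.c_[np.cross(bx,zz),bx,zz]);O=np.array([.5615,-.022,0])
    P=O+x*bx+y*by+[0,0,z]
    r=o["tool_pos"]-O
    print("t",round(o["time"],2),"board pos",(r@bx).round(4),(r@by).round(4),r[2].round(4),"q",o["joint_positions"].round(2),"F",o["wrist_force"].round(1),"w",round(o["width"],3))
    print("shift",((P-o["tool_pos"])*100).round(2),"turn",(T*R0.inv()).as_rotvec().round(3))
if __name__=="__main__":st2(*[float(v) for v in sys.argv[1:4]])
E
python3 st2.py -.033 -.095 .2
```

```text
t 5.4 board pos -0.036 -0.0318 0.2646 q [ 0.38  0.06  1.48 -0.78  1.71  0.1 ] F [ 0.3 -0.9 -0.7] w 0.0
shift [-6.13 -1.58 -6.46] turn [ 0.723 -0.477 -1.488]
```

Request:
play_rows([
  [0,[-6,-1.5,0],[0.723,-0.477,-1.488]],
  [0,[-6,-1.5,0],[0.723,-0.477,-1.488]],
  [0,[-6,-1.5,0],[0.723,-0.477,-1.488]],
  [0,[-6,-1.5,0],[0.723,-0.477,-1.488]],
  [0,[-6,-1.5,0],[0.723,-0.477,-1.488]],
  [0,[-6,-1.5,0],[0.723,-0.477,-1.488]],
  [0,[-6,-1.5,0],[0.723,-0.477,-1.488]],
  [0,[-6,-1.5,0],[0.723,-0.477,-1.488]],
])

```text
time: 6.07
tool_pos: [0.4635, -0.0082, 0.265]
ee_rot: [2.976, 0.314, 0.802]
wrist_force: [0.4, -0.1, -0.6]
width: 0.0003
```

```bash
python3 st2.py -.033 -.095 .2
```

```text
t 6.07 board pos -0.0334 -0.0932 0.265 q [ 0.1  -0.01  1.4  -0.34  1.87  0.76] F [ 0.4 -0.1 -0.6] w 0.0
shift [-0.17 -0.08 -6.5 ] turn [ 0.3   -0.198 -0.618]
```

Request:
play_rows([
  [6,[-0.2,-0.1,0],[0.3,-0.198,-0.618]],
  [6,[-0.2,-0.1,0],[0.3,-0.198,-0.618]],
  [6,[-0.2,-0.1,0],[0.3,-0.198,-0.618]],
  [6,[-0.2,-0.1,0],[0.3,-0.198,-0.618]],
  [6,[-0.2,-0.1,-3],[0.3,-0.198,-0.618]],
  [6,[-0.2,-0.1,-6],[0.3,-0.198,-0.618]],
  [6,[-0.2,-0.1,-6.5],[0.3,-0.198,-0.618]],
  [6,[-0.2,-0.1,-6.5],[0.3,-0.198,-0.618]],
])

```text
time: 6.73
tool_pos: [0.4592, -0.0097, 0.1976]
ee_rot: [3.141, 0.009, 0.21]
wrist_force: [-0.2, 0.3, 0.6]
width: 0.05
```

```bash
python3 st2.py -.033 -.095 .03
python3 - <<'E'
from h import *
out=[]
for c in("scene","top"):
    s=snapshot(c)
    for d in silhouettes(c,"bowl"): print(c,round(d["confidence"],2),np.round(d["point"]),at(s,d["point"],.04).round(3))
    im=s["pixels"][:,:,::-1]
    out.append(cv2.resize(im[100:300,220:420],(400,400),interpolation=cv2.INTER_CUBIC))
cv2.imwrite("pics/up.png",np.hstack(out))
E
```

```text
t 6.73 board pos -0.0328 -0.0977 0.1976 q [-0.14 -0.11  1.58 -0.    1.68  1.22] F [-0.2  0.3  0.6] w 0.05
shift [  0.26   0.08 -16.76] turn [ 0.003 -0.008 -0.006]
scene 0.88 [130. 302.] [0.365 0.252 0.04 ]
scene 0.7 [163. 380.] [0.622 0.245 0.04 ]
scene 0.61 [183. 445.] [0.802 0.263 0.04 ]
top 0.81 [197. 210.] [0.606 0.266 0.04 ]
top 0.81 [303. 202.] [0.351 0.271 0.04 ]
top 0.76 [129. 206.] [0.783 0.288 0.04 ]
top 0.66 [206. 318.] [ 0.587 -0.002  0.04 ]
```

View pics/up.png

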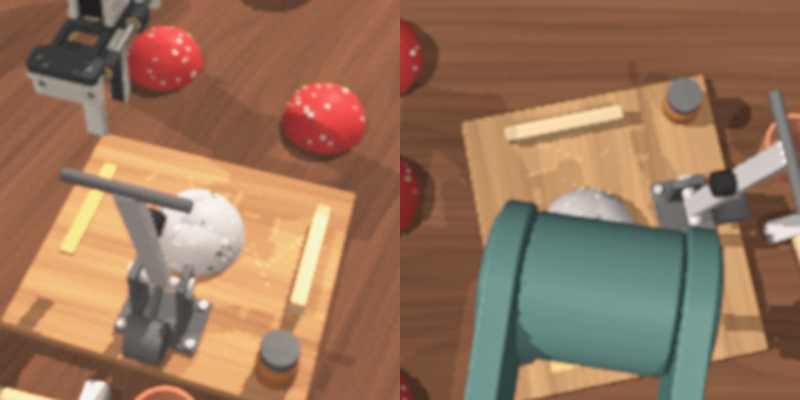

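The arm stands raised at its stop, leaning right past upright, and the bowl is in place. Next I lower the open fingers on the bowl's near side.

Request:
play_rows([
  [6,[0.1,0,-4],[0,0,0]],
  [6,[0.1,0,-8],[0,0,0]],
  [6,[0.1,0,-12],[0,0,0]],
  [6,[0.1,0,-15],[0,0,0]],
  [6,[0.1,0,-16.9],[0,0,0]],
  [6,[0.1,0,-16.9],[0,0,0]],
  [6,[0.1,0,-16.9],[0,0,0]],
  [6,[0.1,0,-16.9],[0,0,0]],
])

```text
time: 7.6
tool_pos: [0.4645, -0.0095, 0.0337]
ee_rot: [3.138, -0.002, 0.21]
wrist_force: [0.7, 0.5, 0.2]
width: 0.0598
```

```bash
python3 st2.py -.033 .005 .028
```

```text
t 7.6 board pos -0.0319 -0.0924 0.0337 q [-0.14 -0.    1.81 -0.    1.33  1.22] F [0.7 0.5 0.2] w 0.06
shift [ 9.52  2.08 -0.57] turn [ 0.003  0.003 -0.006]
```

Request:
play_rows([
  [6,[0.7,0.15,-0.5],[0,0,0]],
  [6,[1.5,0.3,-0.5],[0,0,0]],
  [6,[2.2,0.45,-0.5],[0,0,0]],
  [6,[2.8,0.58,-0.5],[0,0,0]],
  [6,[3.4,0.7,-0.5],[0,0,0]],
  [6,[4.0,0.83,-0.5],[0,0,0]],
  [6,[4.6,0.95,-0.5],[0,0,0]],
  [6,[5.2,1.08,-0.5],[0,0,0]],
])

```text
time: 8.27
tool_pos: [0.5139, 0.0013, 0.026]
ee_rot: [3.14, 0.005, 0.209]
wrist_force: [-3.0, 0.1, 3.4]
width: 0.0604
```

Request:
play_rows([
  [6,[0.6,0.12,0],[0,0,0]],
  [6,[1.2,0.25,0],[0,0,0]],
  [6,[1.8,0.37,0],[0,0,0]],
  [6,[2.4,0.5,0],[0,0,0]],
  [6,[3.0,0.62,0],[0,0,0]],
  [6,[3.0,0.62,0],[0,0,0]],
])

```text
time: 8.77
tool_pos: [0.5458, 0.0078, 0.0261]
ee_rot: [3.139, 0.001, 0.209]
wrist_force: [0.2, 0.4, 1.0]
width: 0.06
```

```bash
python3 st2.py -.033 .016 .028
python3 - <<'E'
from h import *
out=[]
a=np.radians(11.7);by=np.array([np.cos(a),np.sin(a),0]);bx=np.array([np.sin(a),-np.cos(a),0])
for c in("scene","top"):
    s=snapshot(c)
    for d in silhouettes(c,"bowl"):
        p=at(s,d["point"],.04); r=p-[.5615,-.022,0]; print(c,round(d["confidence"],2),np.round(d["point"]),"board",(r@bx).round(3),(r@by).round(3))
    im=s["pixels"][:,:,::-1]
    out.append(cv2.resize(im[130:280,250:400],(400,400),interpolation=cv2.INTER_CUBIC))
cv2.imwrite("pics/push.png",np.hstack(out))
E
```

```text
t 8.77 board pos -0.0324 -0.0094 0.0261 q [-0.09  0.18  1.63 -0.    1.33  1.27] F [0.2 0.4 1. ] w 0.06
shift [2.47 0.57 0.19] turn [ 0.002 -0.    -0.005]
scene 0.97 [221. 333.] board -0.019 0.047
scene 0.78 [162. 380.] board -0.253 0.114
scene 0.69 [137. 290.] board -0.269 -0.16
scene 0.67 [181. 442.] board -0.234 0.282
top 0.92 [306. 203.] board -0.327 -0.154
top 0.82 [196. 207.] board -0.28 0.106
top 0.62 [125. 206.] board -0.257 0.29
top 0.45 [163. 301.] board -0.036 0.144
```

View pics/push.png

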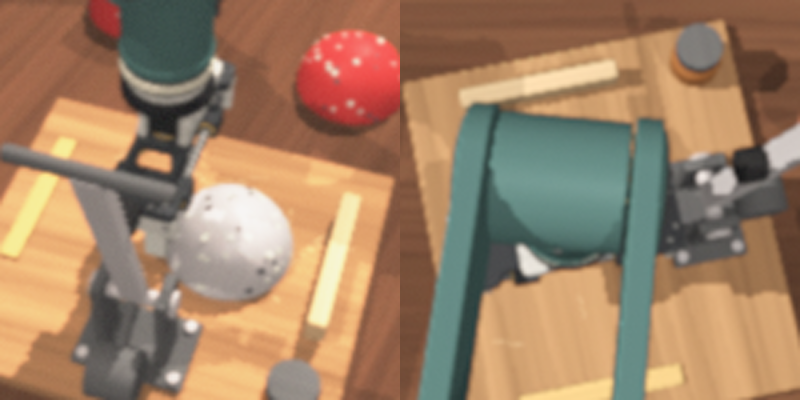

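Request:
play_rows([
  [6,[0.5,0.1,0],[0,0,0]],
  [6,[1.0,0.2,0],[0,0,0]],
  [6,[1.5,0.3,0],[0,0,0]],
  [6,[1.8,0.37,0],[0,0,0]],
  [6,[2.0,0.41,0],[0,0,0]],
])

```text
time: 9.38
tool_pos: [0.5645, 0.0117, 0.0259]
ee_rot: [3.14, 0.003, 0.209]
wrist_force: [-2.6, -0.3, 0.3]
width: 0.0605
```

Request:
play_rows([
  [6,[0.2,0.04,0],[0,0,0]],
  [6,[0.3,0.06,0],[0,0,0]],
  [6,[0.3,0.06,0],[0,0,0]],
])

```text
time: 9.63
tool_pos: [0.5674, 0.0123, 0.026]
ee_rot: [3.14, 0.002, 0.209]
wrist_force: [-0.3, -1.4, -0.7]
width: 0.0599
```

Request:
play_rows([
  [6,[0.15,0.03,0],[0,0,0]],
  [6,[0.3,0.06,0],[0,0,0]],
  [6,[0.3,0.06,0],[0,0,0]],
])

```text
time: 9.88
tool_pos: [0.5703, 0.0129, 0.0261]
ee_rot: [3.14, 0.002, 0.209]
wrist_force: [-1.1, 0.3, 0.4]
width: 0.0601
```

Request:
play_rows([
  [6,[0.1,0.02,0],[0,0,0]],
  [6,[0.2,0.04,0],[0,0,0]],
  [6,[0.2,0.04,0],[0,0,0]],
])

```text
time: 10.13
tool_pos: [0.5723, 0.0133, 0.0261]
ee_rot: [3.14, 0.002, 0.209]
wrist_force: [-1.3, -0.4, -0.5]
width: 0.0597
```

Request:
play_rows([
  [6,[0.1,0.02,0],[0,0,0]],
  [6,[0.2,0.04,0],[0,0,0]],
  [6,[0.2,0.04,0],[0,0,0]],
])

```text
time: 10.38
tool_pos: [0.5744, 0.0136, 0.0261]
ee_rot: [3.139, 0.002, 0.209]
wrist_force: [-1.4, 0.1, 0.0]
width: 0.0599
```

```bash
python3 st2.py -.033 .016 .028
python3 - <<'E'
from h import *
s=snapshot("scene");d=silhouettes("scene","bowl")
print([(round(x["confidence"],2),x["point"]) for x in d])
cv2.imwrite("pics/push2.png",cv2.resize(s["pixels"][170:270,290:410,::-1],(720,600),interpolation=cv2.INTER_CUBIC))
E
```

```text
t 10.38 board pos -0.0323 0.0198 0.0261 q [-0.07  0.24  1.56 -0.    1.34  1.29] F [-1.4  0.1  0. ] w 0.06
shift [-0.39 -0.01  0.19] turn [ 0.003 -0.002 -0.005]
[(0.97, [162.6, 382.5]), (0.9, [134.0, 293.9]), (0.79, [183.2, 443.2]), (0.58, [225.3, 348.3])]
```

View pics/push2.png

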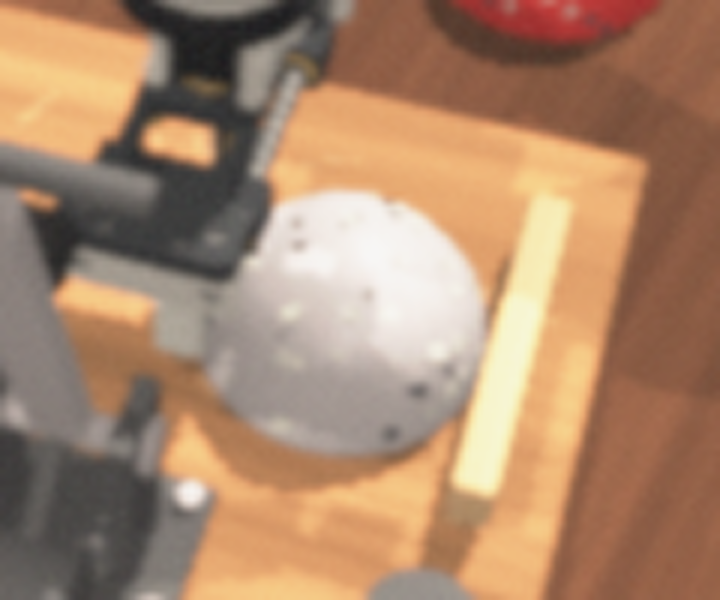

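The bowl is very near the rail, at about crop (485,330), but no contact force shows yet. I'll keep nudging.

Request:
play_rows([
  [6,[0.1,0.02,0],[0,0,0]],
  [6,[0.2,0.04,0],[0,0,0]],
  [6,[0.2,0.04,0],[0,0,0]],
])

```text
time: 10.73
tool_pos: [0.575, 0.0138, 0.0259]
ee_rot: [3.14, 0.006, 0.209]
wrist_force: [-5.1, -1.6, 0.9]
width: 0.0598
```

Request:
play_rows([
  [6,[0.1,0.02,0],[0,0,0]],
  [6,[0.2,0.04,0],[0,0,0]],
  [6,[0.2,0.04,0],[0,0,0]],
])

```text
time: 10.98
tool_pos: [0.5753, 0.0138, 0.0257]
ee_rot: [3.14, 0.01, 0.209]
wrist_force: [-9.0, -1.9, 4.5]
width: 0.0599
```

Request:
play_rows([
  [6,[0.1,0.02,0],[0,0,0]],
  [6,[0.1,0.02,0],[0,0,0]],
])

```text
time: 11.15
tool_pos: [0.5754, 0.0138, 0.0257]
ee_rot: [3.14, 0.012, 0.209]
wrist_force: [-11.4, -3.3, 6.2]
width: 0.0602
```

The tool stalled and the force rose to 11 N, so the bowl is against the rail. I'll back straight off, then raise.

Request:
play_rows([
  [6,[-0.3,-0.06,0],[0,0,0]],
  [6,[-0.6,-0.12,0],[0,0,0]],
  [6,[-1.2,-0.25,0],[0,0,0]],
  [6,[-2.5,-0.5,0],[0,0,0]],
  [6,[-4.5,-0.9,0],[0,0,0]],
  [6,[-6.5,-1.3,0],[0,0,0]],
  [6,[-7,-1.4,3],[0,0,0]],
  [6,[-8,-1.4,7],[0,0,0]],
])

```text
time: 11.82
tool_pos: [0.4951, 0.0009, 0.0921]
ee_rot: [-3.141, 0.011, 0.209]
wrist_force: [0.9, 0.6, 0.2]
width: 0.0598
```

Request:
play_rows([
  [6,[-3,0,4],[0,0,0]],
  [6,[-6,0,7],[0,0,0]],
  [6,[-10,0,8],[0,0,0]],
  [6,[-13,0,8],[0,0,0]],
  [6,[-13,0,8],[0,0,0]],
  [6,[-13,0,8],[0,0,0]],
])

```text
time: 12.32
tool_pos: [0.3691, 0.0007, 0.1774]
ee_rot: [3.138, -0.003, 0.209]
wrist_force: [0.0, 0.6, 0.1]
width: 0.06
```

```bash
python3 st2.py -.033 .016 .028
python3 - <<'E'
from h import *
a=np.radians(11.7);by=np.array([np.cos(a),np.sin(a),0]);bx=np.array([np.sin(a),-np.cos(a),0])
out=[]
for c in("scene","top"):
    s=snapshot(c)
    for d in silhouettes(c,"bowl"):
        p=at(s,d["point"],.04); r=p-[.5615,-.022,0]; print(c,round(d["confidence"],2),np.round(d["point"]),"board",(r@bx).round(3),(r@by).round(3))
    for l,z in(("jar",.06),("cup",.085),("hammer",.02)):
        print(l,[at(s,d["point"],z).round(3) for d in silhouettes(c,l)[:1]])
    im=s["pixels"][120:280,250:410,::-1].copy()
    out.append(cv2.resize(im,(400,400),interpolation=cv2.INTER_CUBIC))
cv2.imwrite("pics/end.png",np.hstack(out))
E
```

```text
t 12.32 board pos -0.0612 -0.1838 0.1774 q [-0.15 -0.33  1.8  -0.    1.67  1.21] F [0.  0.6 0.1] w 0.06
shift [ 20.14   1.29 -14.94] turn [ 0.003  0.004 -0.005]
scene 0.72 [129. 304.] board -0.313 -0.132
scene 0.69 [224. 346.] board -0.021 0.08
scene 0.69 [163. 379.] board -0.248 0.111
scene 0.69 [184. 444.] board -0.224 0.29
jar [array([ 0.727, -0.109,  0.06 ])]
cup [array([ 0.671, -0.243,  0.085])]
hammer [array([ 0.52 , -0.267,  0.02 ])]
top 0.91 [195. 208.] board -0.276 0.108
top 0.86 [190. 309.] board -0.029 0.072
top 0.71 [302. 203.] board -0.325 -0.145
top 0.68 [128. 207.] board -0.255 0.282
jar [array([ 0.719, -0.093,  0.06 ])]
cup [array([ 0.666, -0.254,  0.085])]
hammer [array([ 0.5  , -0.282,  0.02 ])]
```

View pics/end.png

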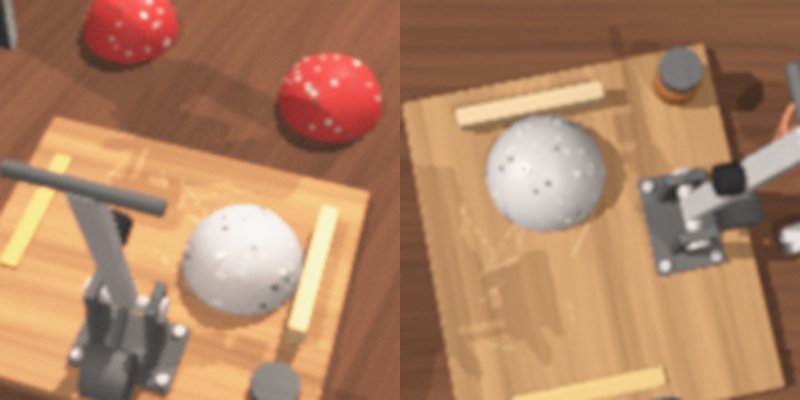

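The bowl sits against the rail at board (-0.025, about 0.076), the arm is up, and the bystanders haven't moved.

```bash
python3 -c "
from bench import *
print(close_job())"
```

```text
the job is handed in; nothing more can be done
None
```

The job is handed in: the hold-down arm stands raised on its own and the bowl rests against the far, pale wooden rail. No verdict was reported.

- **Arm:** I pushed it up with closed fingers under the near end of the cross handle until it tipped over by itself. Wrist force readings during the push stayed around 2 N. The last pictures show it leaning past upright at its stop; I did not measure the joint angle itself.
- **Bowl:** I pushed it low down with two open fingers until the tool stalled and the force rose to about 11 N, then backed straight off and moved the robot clear. The two cameras put its centre at 72 and 80 mm along the board's y axis, on either side of the expected 76 mm. Lengthwise it is within about 10 mm of the rail's middle, and it looks flat and touching the rail.
- **Jar, cup and hammer:** the readings before and after agree within about 16 mm. I take that as measurement noise, partly because the raised arm now covers part of the view from above.

Nothing failed or needed redoing, and the job took about 13 s of the 53 s allowed.

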